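Weigh-in: unstack one nested tray and tare the bench scale

TASK

Take the top tray, and only that one, off the nested stack on the sloping stand and set it down upright in the middle of the bench scale's pan without dropping it. Let go, then press the wide oblong key on the scale's sloping front firmly until it gives, without forcing it. Leave the two lower trays nested where they are, the small round keys untouched and the other things on the bench undisturbed.

Things in the scene. Friction and masses are not known exactly. Their poses are not given: they have to be found in the camera images.
- tray_top: Top of three identical nested pressed steel trays, 0.08 to 0.15 kg, 36 mm high. Origin: centre of underside; z out of its mouth, x along its length. Rim: an upright band 108 (x) x 62 (y) mm, 26 to 36 mm up; below it a shoulder 4 mm narrower (20 to 26 mm up), then walls tapering 12 degrees to a 89 x 43 mm bottom. Slides out freely along its own z (30 degrees from vertical); clear after 20 mm.
- tray_middle: Second tray of the stack, same shape and axes, 16 mm lower along the common axis: its rim, just as wide, lies 16 mm below the top tray's rim, so fingers reaching deeper than that take hold of both trays. Side play between nested trays is about 1 mm.
- tray_bottom: Lowest tray of the stack, same shape and axes, lying loose between low ledges on the stand.
- stand: Fixed wooden stand 110 x 60 mm whose face slopes 30 degrees, rising along its x; the stack's axis leans 30 degrees towards the stand's -x (sideways, roughly to the robot's right). Origin: centre of its underside on the table; the bottom tray's underside is centred 52 mm above it. About 140 mm tall with trays.
- scale: Fixed grey bench scale, 240 (x) x 200 (y) mm. Origin at the centre of its underside, z up, -x is its front (roughly towards the robot). The front part of the top slopes at 15 degrees and carries the keys and a display; behind it is the square steel pan.
- pan (a point): Centre of the top of the scale's flat steel pan, 150 x 150 mm, 78 mm above the table and 45 mm behind the scale's centre. Its axes are the scale's.
- wide_key: The scale's wide oblong key, 30 x 46 mm, 5 mm proud, left on the sloping front seen from the robot. Origin: centre of its face; z square out of the face (15 degrees from vertical, leaning to the scale's front), y along its length. Hardly any travel: moves at 2 N, registers above 4 N, stops at 5 N after 1.5 mm. Hold for a quarter second. More than 35 N damages it.
- small_keys: Two round keys, 18 mm across and 4 mm proud, fixed beside the wide key, 75 and 115 mm from its centre along the scale's -y. Origin midway between them on the sloping face. Not to be pressed.
- punch_block: loose dark wood block, 100 x 56 x 30 mm, with eight upright steel punches up to 43 mm tall. Origin on its underside, near its middle. Leave it alone.
- mallet: loose wooden mallet lying flat, 155 mm long, head 75 mm wide and 38 mm tall. Origin on its underside, near its middle. Leave it alone.
- bottle: loose clear bottle, 62 mm wide, 190 mm tall. Origin on its underside, near its middle. Leave it alone.
- tape_dispenser: loose desk tape dispenser, 150 x 60 mm, 93 mm tall. Origin on its underside, near its middle. Leave it alone.
- bench_block: loose steel block on a black mat, 90 x 110 x 25 mm. Origin on its underside, near its middle. Leave it alone.
- scriber: loose black pen-like scriber lying flat, about 135 mm long, 10 mm thick. Origin on its underside, near its middle. Leave it alone.
Mind the look-alikes: they are no part of the job. Leave any pink or purple look-alike of the tray_top alone.

How it is judged (in metres and radians):
On the way, in this order (a step that is already met when the one before it is completed fails the run):
1. the top tray is clear of the stack, held, with the other two still nested (distance between tray_top and tray_middle above 0.06 m and contact force between tray_top and the fingers above 1 N and z of tray_middle in the frame of tray_bottom between 0.012 and 0.019 m and distance of each of tray_bottom, tray_middle from where it was at the start of the episode below 0.02 m), for 0.1 s.
2. the tray stands upright in the middle of the pan and is let go (horizontal distance between tray_top and pan below 0.025 m and z of tray_top in the frame of pan between -0.005 and 0.006 m and angle between tray_top's own z axis and vertical below 0.06 rad and linear speed of tray_top below 0.02 m/s and contact force between tray_top and the fingers below 0.1 N), for 0.2 s.
3. the wide key is pressed with more than 4 N for 0.15 s while the tray stands on the pan (all of step 2 and contact force between wide_key and the fingers above 4 N), for 0.15 s.
At the end, for the whole second after the job is handed in: Top tray upright (3 deg), at rest and released on the pan, centre within 25 mm of the pan's; the key pressed after letting go; the other two trays at rest, still nested (middle 12 to 19 mm above bottom along their axis), within 20 mm of their start (all of step 2 and z of tray_middle in the frame of tray_bottom between 0.012 and 0.019 m and distance of each of tray_bottom, tray_middle from where it was at the start of the episode below 0.02 m and linear speed of each of tray_middle, tray_bottom below 0.02 m/s); the robot touches nothing.
It fails at once if the middle tray is dragged up more than 10 mm out of the bottom tray, or the lower trays are moved more than 30 mm (z of tray_middle in the frame of tray_bottom above 0.026 m or distance of any of tray_bottom, tray_middle from where it was at the start of the episode above 0.03 m).
It fails at once if the tray is dropped (it falls freely faster than 0.5 m/s, about 13 mm) (linear speed of tray_top above 0.5 m/s and contact force between tray_top and the fingers below 0.1 N).
It fails at once if a small round key is pressed (over 2 N) (contact force between small_keys and anything else above 2 N).
It fails at once if the wide key is forced (over 35 N) (contact force between wide_key and anything else above 35 N).
It fails at once if another thing on the bench is moved more than 30 mm (distance of any of punch_block, mallet, bottle, tape_dispenser, bench_block, scriber from where it was at the start of the episode above 0.03 m).
It also fails if it takes over 59 s, if anything falls off the work surface, if the arm or the gripper's body presses on something with over 40 N, if the wrist force passes 120 N, or if a joint passes its speed limit or range.

ROBOT

A 6-joint arm with a two-finger parallel gripper is mounted at the origin on the work surface. World frame = base frame: x ahead of the robot, y to its left, z up, the work surface at z = 0. Lengths are in m, angles in degrees, forces in N, time in s.
With the tool pointing down it reaches from about 0.375 to 0.9 m from the base axis. Payload 3.1 kg.
Tool frame: the origin (TCP) lies at the centre of the arm's flange, where the gripper is bolted on; the fingertips stand 182 mm ahead of it and the grasp point (between the pads) lies bot.grip_point_offset ahead of it (bot.grip_point_offset is the distance from the TCP to the grasp point, in m); x points along the fingers, z is the direction in which the jaws open and shut, and the axes are right-handed (so a half turn about x gives the same grasp; the last joint's range is limited). The gripper opens to 87 mm and grips with 3 to 60 N. Pads are 19 mm wide; open, the fingers measure 117 mm over their backs; the gripper's body (75 mm by 190 mm) begins 51 mm behind the grasp point.
Start: joints at [61.622, 30.224, 82.088, -0, 67.689, -10.227], TCP at [0.195, 0.594, 0.405] pointing down, gripper open.
Joint ranges: [-176.69, 176.69], [-43.24, 126.21], [12.49, 139.97], [-82, 262], [0, 151.66], [-163.58, 163.58]. Speed limits (degrees/s): [159.86, 159.86, 180, 180, 180, 180].

INTERFACE

Orientations are given as a 3x3 rotation matrix whose columns are the frame's x, y, z axes.
In Python, from rig import bot gives the robot as it stands.
- The arm moves only by the tool step_arm, never from a script. Its argument "motion" is a list that holds one entry, the list of rows, each a list of 7 numbers: the turn, a rotation vector about the world's x, y, z in degrees, then the shift along the world's x, y, z in mm, then the finger opening in mm, from 0 to 87. A call has 1 to 12 rows; each row is the pose to reach, as a shift and turn from the pose commanded when the call began; what a row does not reach only later rows make up. A row lasts 1/12 s, in which the tool goes at most 41.7 mm and 7.16 degrees, less where a joint would pass 70% of its speed; a pose out of reach is approached as far as the arm can. A call with a gripper value outside its range is refused whole. The fingers move at their own pace and stop on an object; the grip force is fixed at half the most. Time passes only in rows, so rows that repeat a pose let the fingers close. It gives the time, the measured TCP pose, the force and the opening at its end, in the units of the state.
- bot.read_state(): the state, without advancing time (a new reading comes with each control period).
- bot.capture(name): name is "scene" or "top"; returns a dict with "frame" (384x512x3 uint8, red, green, blue), "range_z" (384x512 float32, m along the optical axis (not along the pixel's ray), 0 where there is no reading), "fx", "fy", "cx", "cy" (pixels), "dist_coeffs" ([k1, k2, p1, p2, k3] as OpenCV has them; the pictures are not rectified), "cam_to_world" (4x4, takes a point from camera to world coordinates). Camera axes: x right, y down, z forward; pixel columns grow to the right and rows downward; lengths in m; the calibration is good to about 2 mm. A picture is of the moment at which its call begins.
- bot.hand_in(): hands the job in, once; it reports no verdict.
The state is a dict: "time_s": time; "joint_positions": joint angles; "qvel": joint speeds; "tau": joint torques, N m; "position": TCP position; "tcp_rot": TCP orientation; "force": force on the tool from outside, world axes, zero at the start; "moment": the same for the moment, N m; "opening": opening from 0.0 (shut) to 1.0 (fully open).
Only numpy, scipy, OpenCV 4.12 (cv2) and the standard library are available. Lean on these libraries where they do the work, as an engineer would, in place of code of your own. Each camera call takes 0.05 s, during which the arm holds its last target.

## Working session

There is one attempt and no reset: what is moved stays moved. The work goes in short steps, Python scripts to look and compute and a tool call to move; the robot and the scene stay as the last step left them, time stands still between calls to the robot, and variables do not carry over. Pictures are saved under pics/ and viewed, and the job is handed in when it is done.

Besides the shell and the picture viewer there is one more tool, called after ">>>" as a command line: name --argument value ..., lists and objects as JSON in quotes. step_arm: Moves the arm, as the interface text tells. Its arguments: {"type":"object","properties":{"motion":{"type":"array"}},"required":["motion"]}

```bash
mkdir -p pics; ls; cat > h.py <<'E'
import numpy as np, cv2
from rig import bot
def cap(n):
    c=bot.capture(n); np.savez(f'{n}.npz',**c); return c
def load(n): return dict(np.load(f'{n}.npz'))
def pts(c):
    K=np.array([[c['fx'],0,c['cx']],[0,c['fy'],c['cy']],[0,0,1]],float)
    h,w=c['range_z'].shape
    u,v=np.meshgrid(np.arange(w),np.arange(h))
    p=cv2.undistortPoints(np.stack([u,v],-1).reshape(-1,1,2).astype(np.float64),K,c['dist_coeffs']).reshape(h,w,2)
    z=c['range_z'].astype(float)
    P=np.dstack([p[...,0]*z,p[...,1]*z,z])
    T=c['cam_to_world']
    W=P@T[:3,:3].T+T[:3,3]
    W[z==0]=np.nan
    return W
def save(im,name): cv2.imwrite('pics/'+name,im[...,::-1])
E
python3 - <<'E'
from h import *
for n in('scene','top'):
    c=cap(n); save(cv2.resize(c['frame'],(800,600),interpolation=cv2.INTER_CUBIC),n+'0.png')
    print(c['cam_to_world'].round(3),c['fx'],(c['range_z']==0).mean())
print(bot.grip_point_offset); s=bot.read_state(); print(s)
E
```

```text
pics
[[-0.318  0.775 -0.546  1.331]
 [ 0.948  0.262 -0.18   0.248]
 [ 0.003 -0.575 -0.818  1.264]
 [ 0.     0.     0.     1.   ]] 480.2193738835328 0.003931681315104167
[[-0.004 -0.995  0.099  0.412]
 [-1.     0.004 -0.    -0.015]
 [-0.    -0.099 -0.995  1.227]
 [ 0.     0.     0.     1.   ]] 366.6121621001124 0.0037994384765625
0.1635
{'time_s': 0.1, 'joint_positions': array([ 6.16215576e+01,  3.02720555e+01,  8.21493555e+01, -5.33060348e-04,
        6.76890123e+01, -1.02294408e+01]), 'qvel': array([-0.00706506, -0.16845243, -0.09079892,  0.04814287,  0.0738011 ,
        0.07719171]), 'tau': array([-5.36253920e-04, -4.40988028e+01, -1.77151465e+01,  6.34591095e-02,
        5.33583225e-02, -5.85564339e-05]), 'position': array([0.19452486, 0.59362779, 0.40388441]), 'tcp_rot': array([[-9.08435849e-04, -9.50250633e-01,  3.11485008e-01],
       [-1.69973809e-03,  3.11486153e-01,  9.50249171e-01],
       [-9.99998143e-01,  3.33797480e-04, -1.89814239e-03]]), 'force': array([ 0.14663508, -0.21449401,  0.17544927]), 'moment': array([-0.02471975,  0.01479298,  0.03817396]), 'opening': 1.0001576622576616}
```

View pics/scene0.png

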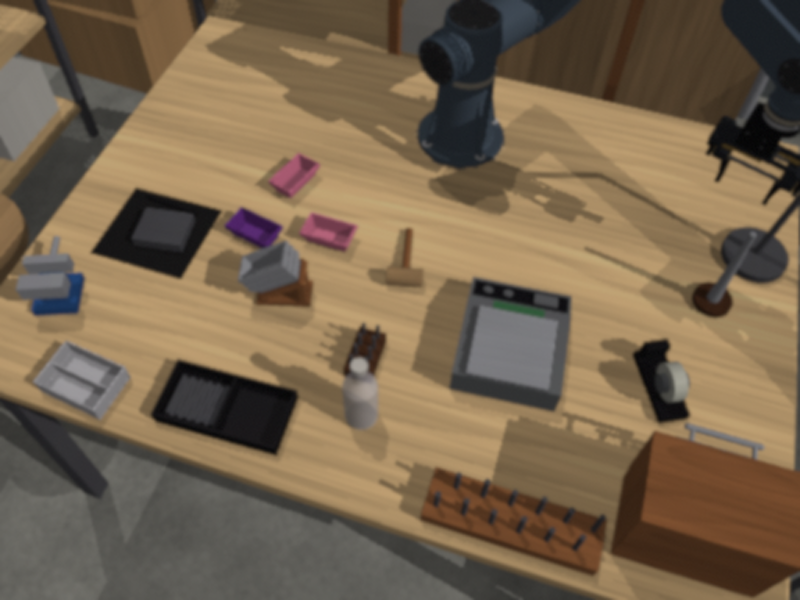

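View pics/top0.png

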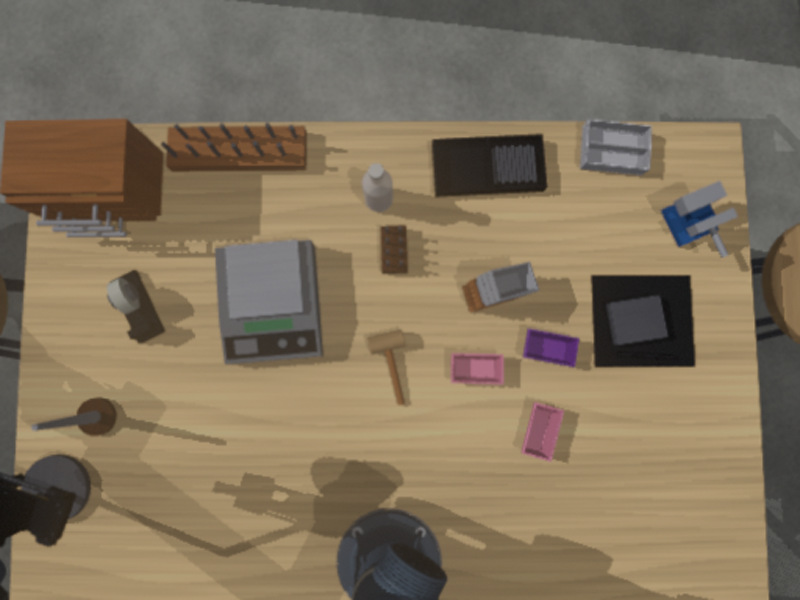

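The scene shows the steel stack on its wooden stand at about (275,270) and the scale at (515,340). The top view has the stack at (507,285), mouth leaning right (−y). The scale is at (268,300), with the wide key at (245,347) and the round keys at (283,343) and (302,341). The pink and purple trays are look-alikes.

```bash
python3 - <<'E'
from h import *
s=load('scene'); t=load('top')
def crop(c,x0,x1,y0,y1,k,name):
    save(cv2.resize(c['frame'][y0:y1,x0:x1],None,fx=k,fy=k,interpolation=cv2.INTER_CUBIC),name)
crop(t,285,355,155,210,11,'tstack.png')
crop(s,140,215,145,205,10,'sstack.png')
crop(t,130,215,145,240,6,'tscale.png')
for n,c in(('s',s),('t',t)):
    W=pts(c)
    # table check, and points above table near stack
    P=W.reshape(-1,3)
    print(n,'table z',np.nanmedian(P[(np.abs(P[:,0]-.45)<.05)&(np.abs(P[:,1])<.1)][:,2]))
    m=(W[...,2]>.06)&(W[...,0]>.4)&(W[...,0]<.75)&(W[...,1]<-.1)&(W[...,1]>-.4)
    q=W[m]; print(q.shape,q.min(0),q.max(0))
    m=(W[...,2]>.06)&(W[...,0]>.35)&(W[...,0]<.8)&(W[...,1]<.42)&(W[...,1]>.1)
    q=W[m]; print(q.shape,q.min(0),q.max(0))
E
```

```text
s table z -0.001125707140812171
(1043, 3) [ 0.52454099 -0.3029213   0.06003676] [ 0.61691696 -0.15976238  0.13968347]
(3298, 3) [0.45034254 0.14603216 0.06000147] [0.66912406 0.35908858 0.08517977]
t table z 0.0010209298359271646
(861, 3) [ 0.522104   -0.30263735  0.0601648 ] [ 0.61337333 -0.16249744  0.14177886]
(3423, 3) [0.44906551 0.14650776 0.06000017] [0.66473603 0.35501528 0.08755446]
```

```bash
sleep 1; ls pics
```

```text
scene0.png
sstack.png
top0.png
tscale.png
tstack.png
```

View pics/tstack.png

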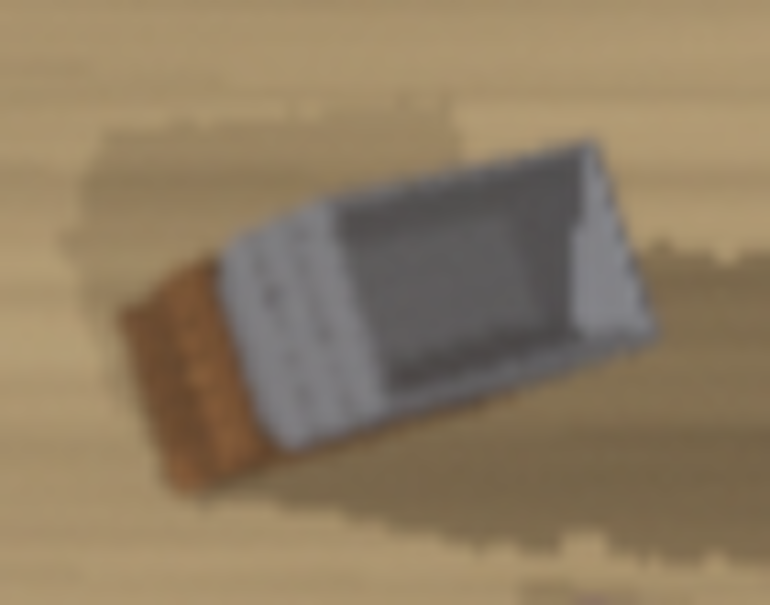

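View pics/sstack.png

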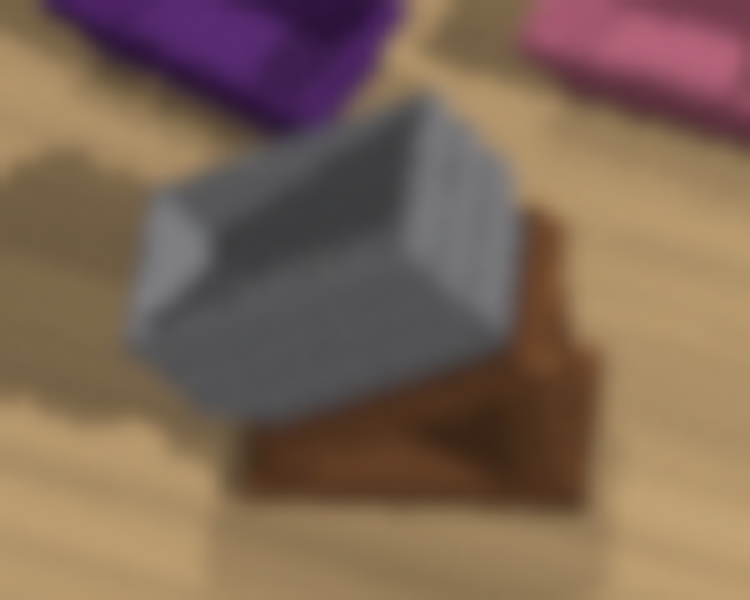

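View pics/tscale.png

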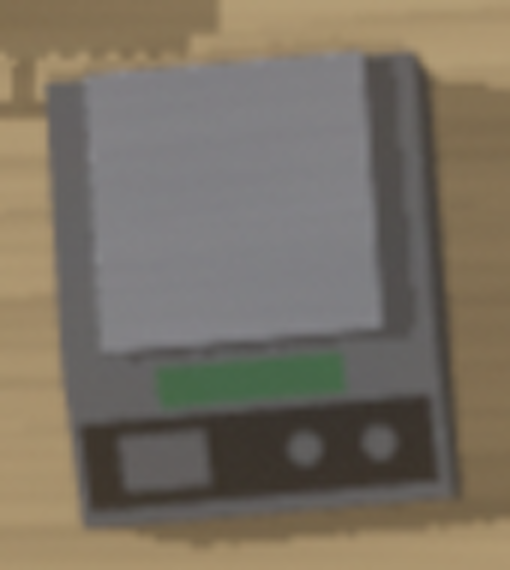

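```bash
cat >> h.py <<'E'
def ray(c,uv):
    K=np.array([[c['fx'],0,c['cx']],[0,c['fy'],c['cy']],[0,0,1]],float)
    p=cv2.undistortPoints(np.array(uv,float).reshape(-1,1,2),K,c['dist_coeffs']).reshape(-1,2)
    d=np.c_[p,np.ones(len(p))]@c['cam_to_world'][:3,:3].T
    return c['cam_to_world'][:3,3],d
def atz(c,uv,z):
    o,d=ray(c,uv); return o+d*((np.asarray(z)-o[2])/d[:,2])[:,None]
def tri(c1,u1,c2,u2):
    o1,d1=ray(c1,u1);o2,d2=ray(c2,u2);out=[]
    for a,b in zip(d1,d2):
        s=np.linalg.lstsq(np.c_[a,-b],o2-o1,rcond=None)[0]
        p,q=o1+s[0]*a,o2+s[1]*b; out.append(np.r_[(p+q)/2,np.linalg.norm(p-q)])
    return np.array(out)
E
python3 - <<'E'
from h import *
np.set_printoptions(precision=4,suppress=True)
s=load('scene'); t=load('top')
# resize maps: px = off + (u+.5)/k-.5
T=np.array([[328,205],[382,415],[658,338],[600,140]])
S=np.array([[403,250],[430,93],[153,187],[130,337]])
T=(T+.5)/11-.5+[285,155]; S=(S+.5)/10-.5+[140,145]
z=[.138,.138,.084,.084]
X=tri(t,T,s,S); print(X); a=atz(t,T,z); b=atz(s,S,z); print(a);print(b)
m=(a+b)/2
for m in (X[:,:3],a,b):
    A,B,C,D=m
    print('c',m.mean(0),'long',np.linalg.norm(A-D),np.linalg.norm(B-C),'short',np.linalg.norm(A-B),np.linalg.norm(C-D))
    u=(A+B-C-D);u/=np.linalg.norm(u); v=(A-B+D-C);v/=np.linalg.norm(v)
    print('xdir',u,'ydir',v, 'n',np.cross(u,v),u@v, 'yaw y',np.degrees(np.arctan2(v[1],v[0])),'yaw u',np.degrees(np.arctan2(u[1],u[0])))
# plane of depth inside mouth floor
for n,c in(('s',s),('t',t)):
    W=pts(c)
    q=W[(slice(172,184),slice(325,332))] if n=='t' else W[(slice(165,170),slice(160,176))]
    q=q.reshape(-1,3); c0=q.mean(0); n_=np.linalg.svd(q-c0)[2][2]; print(n,c0,n_*np.sign(n_[2]),np.degrees(np.arccos(abs(n_[2]))))
E
```

```text
[[ 0.5885 -0.2002  0.1354  0.002 ]
 [ 0.5309 -0.2149  0.1349  0.    ]
 [ 0.5579 -0.3029  0.0856  0.0013]
 [ 0.6144 -0.2857  0.0883  0.0043]]
[[ 0.5884 -0.2008  0.138 ]
 [ 0.5306 -0.2143  0.138 ]
 [ 0.5583 -0.3039  0.084 ]
 [ 0.6158 -0.2889  0.084 ]]
[[ 0.5901 -0.1982  0.138 ]
 [ 0.5331 -0.2136  0.138 ]
 [ 0.5568 -0.3029  0.084 ]
 [ 0.6116 -0.2854  0.084 ]]
c [ 0.5729 -0.2509  0.1111] long 0.10092664247882209 0.1044254980014943 short 0.05942089725991984 0.05906926188643045
xdir [-0.2577  0.8447  0.4692] ydir [0.9629 0.2684 0.0269] n [-0.1032  0.4587 -0.8825] -0.008813445664718767 yaw y 15.573551331772425 yaw u 106.96609374823159
c [ 0.5733 -0.252   0.111 ] long 0.10687385863453708 0.10824236548296547 short 0.05935903864361594 0.05941072303961855
xdir [-0.2565  0.8259  0.5021] ydir [0.9706 0.2405 0.    ] n [-0.1208  0.4873 -0.8634] -0.050312891343064374 yaw y 13.918414765453196 yaw u 107.25355713077792
c [ 0.5729 -0.25    0.111 ] long 0.10482518445529075 0.10706481072497273 short 0.059044120742303655 0.05747609572983204
xdir [-0.2133  0.8335  0.5097] ydir [0.9592 0.2829 0.    ] n [-0.1442  0.4889 -0.8598] 0.031190221649256274 yaw y 16.432875734191835 yaw u 104.35525044825711Traceback (most recent call last):
  File "<stdin>", line 20, in <module>
    u, s, vh = gufunc(a, signature=signature)
               ~~~~~~^^^^^^^^^^^^^^^^^^^^^^^^
    raise LinAlgError("SVD did not converge")
numpy.linalg.LinAlgError: SVD did not converge
```

```bash
python3 - <<'E'
from h import *
np.set_printoptions(precision=4,suppress=True)
s=load('scene'); t=load('top')
Tp=(np.array([[85,78],[362,55],[382,328],[102,352]])+.5)/6-.5+[130,145]
p=atz(t,Tp,[.078]*4); print('pan',p,p.mean(0),[np.linalg.norm(p[i]-p[i-1]) for i in range(4)])
e=p[0]+p[1]-p[2]-p[3]; print('yaw',np.degrees(np.arctan2(e[1],e[0])))
Tk=(np.array([[120,435],[207,430],[212,485],[125,492]])+.5)/6-.5+[130,145]
k=atz(t,Tk,[.065]*4); print('key',k,k.mean(0),[np.linalg.norm(k[i]-k[i-1]) for i in range(4)])
for n,c in(('s',s),('t',t)):
    W=pts(c)
    def fit(sel,l):
        q=W[sel&~np.isnan(W[...,2])]; c0=np.median(q,0); nn=np.linalg.svd(q-q.mean(0))[2][2]; nn*=np.sign(nn[2])
        print(n,l,len(q),q.mean(0),nn)
    pc=p.mean(0)
    fit((np.hypot(W[...,0]-pc[0],W[...,1]-pc[1])<.06)&(W[...,2]>.05),'pan')
    kc=k.mean(0)
    fit((abs(W[...,0]-kc[0])<.01)&(abs(W[...,1]-kc[1])<.018),'key')
    fit((abs(W[...,0]-kc[0])<.015)&(W[...,1]>.16)&(W[...,1]<.34),'slope')
# pan mask in scene
f=s['frame'].astype(int); 
save(cv2.resize(s['frame'][170:265,280:375],None,fx=6,fy=6,interpolation=cv2.INTER_CUBIC),'sscale.png')
save(cv2.resize(s['frame'][170:210,285:375],None,fx=8,fy=8,interpolation=cv2.INTER_CUBIC),'skey.png')
E
```

```text
pan [[0.6508 0.3324 0.078 ]
 [0.6624 0.1847 0.078 ]
 [0.5166 0.1722 0.078 ]
 [0.5045 0.3196 0.078 ]] [0.5836 0.2522 0.078 ] [np.float64(0.14690825705887633), np.float64(0.14818722293949327), np.float64(0.146353596046217), np.float64(0.1478851376139897)]
yaw 4.9625932319012245
key [[0.4614 0.3127 0.065 ]
 [0.4639 0.2665 0.065 ]
 [0.4349 0.2633 0.065 ]
 [0.4313 0.3094 0.065 ]] [0.4479 0.288  0.065 ] [np.float64(0.030282833523115053), np.float64(0.04629390284921254), np.float64(0.029211248824905996), np.float64(0.04622844679842659)]
s pan 1170 [0.5847 0.2524 0.076 ] [ 0.0012 -0.0019  1.    ]
s key 53 [0.4481 0.2883 0.0536] [-0.2618  0.0109  0.9651]
s slope 363 [0.4483 0.2509 0.0498] [-0.3161 -0.028   0.9483]
t pan 1108 [0.5836 0.2524 0.0786] [-0.0018  0.001   1.    ]
t key 66 [0.4476 0.2878 0.0565] [-0.3908 -0.0245  0.9201]
t slope 564 [0.4477 0.2492 0.0525] [-0.3077 -0.0321  0.9509]
```

View pics/skey.png

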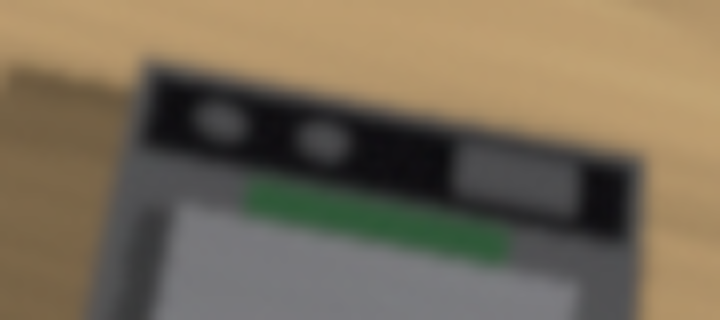

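```bash
cat >> h.py <<'E'
from scipy.spatial.transform import Rotation as Ro
def plan(p,R,s=None):
    s=s or bot.read_state()
    d=(np.array(p)-s['position'])*1000
    r=Ro.from_matrix(R@s['tcp_rot'].T).as_rotvec(degrees=True)
    return np.r_[r,d].round(2)
def Rxz(x,z):
    x=np.array(x)/np.linalg.norm(x); z=np.array(z,float); z-=x*(x@z); z/=np.linalg.norm(z)
    return np.c_[x,np.cross(z,x),z]
cy=lambda d:np.array([np.cos(np.radians(d)),np.sin(np.radians(d)),0])
a=-.5*cy(105.7)+np.array([0,0,.8660254]); v=cy(15.7)
RIM=np.array([.573,-.251,.111]); RG=Rxz(-a,v)
E
python3 - <<'E'
from h import *
print(a,v)
s=bot.read_state()
print(plan([.5,.2,.42],Rxz([0,0,-1],cy(40)),s))
print(plan(RIM+.25*a,RG,s), RIM+.25*a)
E
```

```text
[ 0.13530022 -0.48134587  0.8660254 ] [0.96269175 0.27060045 0.        ]
[ 8.0000e-02 -8.0000e-02 -3.1850e+01  3.0548e+02 -3.9363e+02  1.6120e+01]
[  22.6    21.5   -54.85  412.3  -964.96  -76.38] [ 0.60682506 -0.37133647  0.32750635]
```

>>> step_arm --motion '[[[0,0,-32,305,-394,20,87],[0,0,-32,305,-394,20,87],[0,0,-32,305,-394,20,87],[0,0,-32,305,-394,20,87],[0,0,-32,305,-394,20,87],[0,0,-32,305,-394,20,87],[0,0,-32,305,-394,20,87],[0,0,-32,305,-394,20,87],[0,0,-32,305,-394,20,87],[0,0,-32,305,-394,20,87],[0,0,-32,305,-394,20,87],[0,0,-32,305,-394,20,87]]]'

```text
time_s: 1.1
position: [0.5005, 0.1979, 0.4246]
tcp_rot: [[-0.001, -0.64, 0.768], [-0.0, 0.768, 0.64], [-1.0, 0.0, -0.001]]
force: [0.9, 0.4, 0.3]
opening: 0.999
```

```bash
python3 - <<'E'
from h import *
s=bot.read_state();print(s['position'],s['joint_positions'].round(1),s['time_s'])
print(plan(RIM+.25*a,RG,s), RIM+.25*a)
E
```

```text
[0.50050974 0.19787448 0.42457195] [  9.7  22.2  93.2   0.   64.7 -30.2] 1.1
[  26.74   14.04  -23.58  106.32 -569.21  -97.07] [ 0.60682506 -0.37133647  0.32750635]
```

>>> step_arm --motion '[[[13,7,-12,53,-285,-20,87],[13,7,-12,53,-285,-20,87],[13,7,-12,53,-285,-20,87],[13,7,-12,53,-285,-20,87],[13,7,-12,53,-285,-20,87],[13,7,-12,53,-285,-20,87],[13,7,-12,53,-285,-20,87],[26.7,14,-23.6,106,-569,-97,87],[26.7,14,-23.6,106,-569,-97,87],[26.7,14,-23.6,106,-569,-97,87],[26.7,14,-23.6,106,-569,-97,87],[26.7,14,-23.6,106,-569,-97,87]]]'

```text
time_s: 2.1
position: [0.5893, -0.2855, 0.3496]
tcp_rot: [[-0.135, -0.233, 0.963], [0.482, 0.834, 0.269], [-0.866, 0.5, -0.0]]
force: [1.1, 0.1, -0.2]
opening: 0.999
```

```bash
python3 - <<'E'
from h import *
s=bot.read_state();print(s['position'],s['joint_positions'].round(1),s['time_s'])
print(plan(RIM+.25*a,RG,s), RIM+.25*a)
E
```

```text
[ 0.58933043 -0.28550603  0.34963895] [-38.8  40.2  74.4  16.9  90.5 -58.1] 2.1
[-1.000e-02 -0.000e+00  9.000e-02  1.749e+01 -8.583e+01 -2.213e+01] [ 0.60682506 -0.37133647  0.32750635]
```

>>> step_arm --motion '[[[0,0,0,17.5,-86,-22,87],[0,0,0,17.5,-86,-22,87],[0,0,0,17.5,-86,-22,87],[0,0,0,17.5,-86,-22,87],[0,0,0,17.5,-86,-22,87],[0,0,0,17.5,-86,-22,87]]]'

```text
time_s: 2.6
position: [0.607, -0.3674, 0.3292]
tcp_rot: [[-0.135, -0.235, 0.962], [0.482, 0.833, 0.271], [-0.866, 0.5, 0.0]]
force: [-0.0, -0.3, 0.1]
opening: 1.0
```

```bash
python3 - <<'E'
from h import *
s=bot.read_state();print(s['position'],s['joint_positions'].round(1),s['time_s'])
print(plan(RIM+.25*a,RG,s),plan(RIM+.1715*a,RG,s))
for n,(x0,x1,y0,y1) in(('scene',(110,230,110,200)),('top',(275,375,145,220))):
    c=cap(n); save(cv2.resize(c['frame'][y0:y1,x0:x1],None,fx=6,fy=6,interpolation=cv2.INTER_CUBIC),n+'1.png')
E
```

```text
[ 0.60702508 -0.36739252  0.32919226] [-42.8  46.   65.   15.2  95.1 -60.8] 2.6
[-0.04  0.02 -0.05 -0.2  -3.94 -1.69] [-4.000e-02  2.000e-02 -5.000e-02 -1.082e+01  3.384e+01 -6.967e+01]
```

View pics/scene1.png

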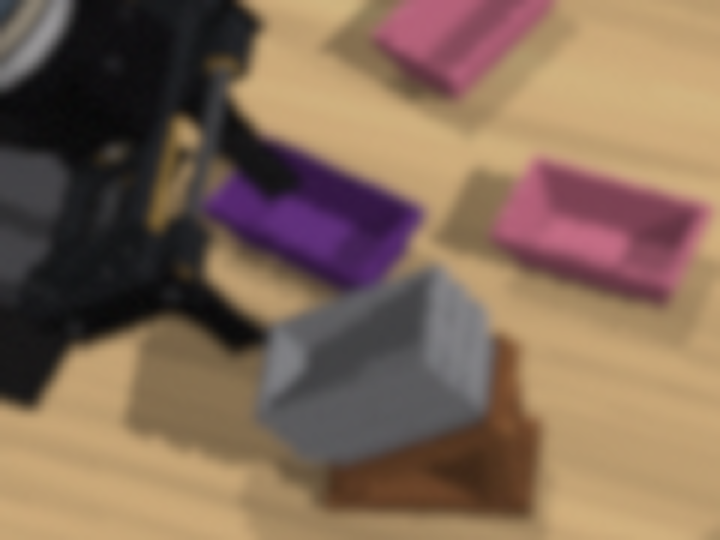

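View pics/top1.png

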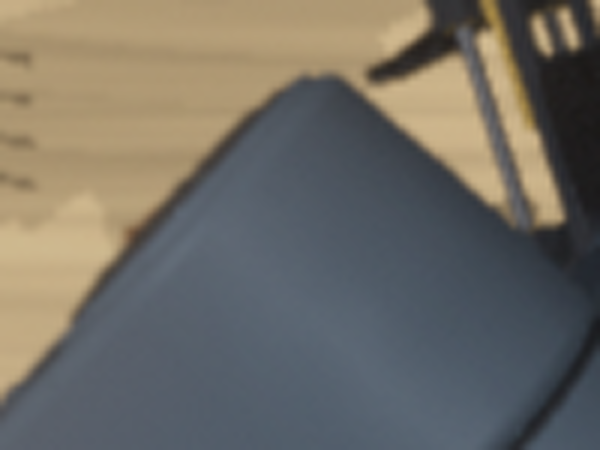

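The scene view shows the fingertips at (285,185) and (255,340), straddling the stack's mouth. The arm hides the stack in the top view. I'm going down along the axis in stages.

>>> step_arm --motion '[[[0,0,0,0,0,0,87],[0,0,0,0,0,0,87],[0,0,0,-2.7,9.6,-17.3,87],[0,0,0,-5.4,19.2,-34.6,87],[0,0,0,-7.4,26.5,-47.6,87],[0,0,0,-7.4,26.5,-47.6,87],[0,0,0,-7.4,26.5,-47.6,87],[0,0,0,-7.4,26.5,-47.6,87],[0,0,0,-7.4,26.5,-47.6,87]]]'

```text
time_s: 3.45
position: [0.6002, -0.3432, 0.283]
tcp_rot: [[-0.132, -0.236, 0.963], [0.479, 0.835, 0.27], [-0.868, 0.497, 0.003]]
force: [0.6, -0.1, 0.4]
opening: 0.996
```

```bash
python3 - <<'E'
from h import *
s=bot.read_state();print(s['position'],s['time_s'],s['force'])
print(plan(RIM+.1715*a,RG,s))
for n,(x0,x1,y0,y1) in(('scene',(120,220,125,200)),):
    c=cap(n); save(cv2.resize(c['frame'][y0:y1,x0:x1],None,fx=8,fy=8,interpolation=cv2.INTER_CUBIC),n+'2.png')
E
```

```text
[ 0.60022142 -0.34317868  0.28295179] 3.45 [ 0.55726256 -0.0644724   0.35158545]
[  0.17   0.2    0.03  -4.02   9.63 -23.43]
```

View pics/scene2.png

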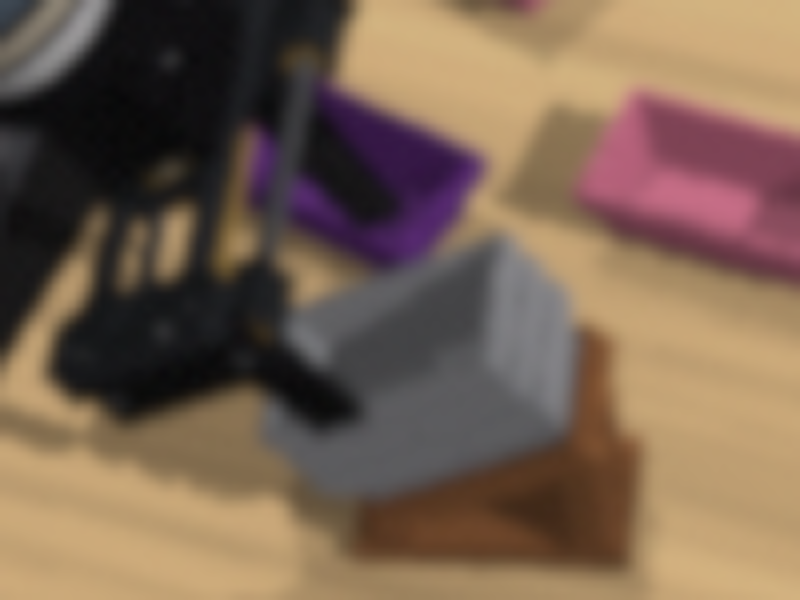

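The scene view shows the near finger at (345,410), outside the +x wall just above the rim, and the far finger at (380,210), beyond the −x wall. I'll let the arm settle and then read its exact pose.

>>> step_arm --motion '[[[0,0,0,0,0,0,87],[0,0,0,0,0,0,87],[0,0,0,0,0,0,87],[0,0,0,0,0,0,87]]]'

```text
time_s: 3.83
position: [0.5997, -0.3427, 0.2817]
tcp_rot: [[-0.134, -0.235, 0.963], [0.48, 0.834, 0.27], [-0.867, 0.499, 0.001]]
force: [-0.1, 0.2, -0.7]
opening: 1.002
```

```bash
python3 - <<'E'
from h import *
s=bot.read_state();print(s['position'],s['time_s'],s['qvel'].round(2))
print(plan(RIM+.1715*a,RG,s))
E
```

```text
[ 0.59967763 -0.34266835  0.28165626] 3.8333 [ 0.03  0.02  0.21  0.05 -0.07 -0.04]
[  0.07   0.08   0.03  -3.47   9.12 -22.13]
```

>>> step_arm --motion '[[[0,0,0,-1.8,4.5,-11,87],[0,0,0,-3.5,9.1,-22,87],[0,0,0,-3.5,9.1,-22,87],[0,0,0,-3.5,9.1,-22,87],[0,0,0,-3.5,9.1,-22,87],[0,0,0,-3.5,9.1,-22,87],[0,0,0,-3.5,9.1,-22,87]]]'

```text
time_s: 4.42
position: [0.5964, -0.3338, 0.2602]
tcp_rot: [[-0.133, -0.235, 0.963], [0.48, 0.835, 0.27], [-0.867, 0.498, 0.002]]
force: [0.4, 0.5, 0.4]
opening: 1.0
```

```bash
python3 - <<'E'
from h import *
s=bot.read_state();print(s['position'],s['time_s'],s['force'])
print(plan(RIM+.1715*a,RG,s))
for n,(x0,x1,y0,y1) in(('scene',(135,215,140,200)),):
    c=cap(n); save(cv2.resize(c['frame'][y0:y1,x0:x1],None,fx=10,fy=10,interpolation=cv2.INTER_CUBIC),n+'3.png')
E
```

```text
[ 0.59644761 -0.33382558  0.26024327] 4.4167 [0.44765023 0.45776507 0.43081751]
[ 0.11  0.14  0.03 -0.24  0.27 -0.72]
```

View pics/scene3.png

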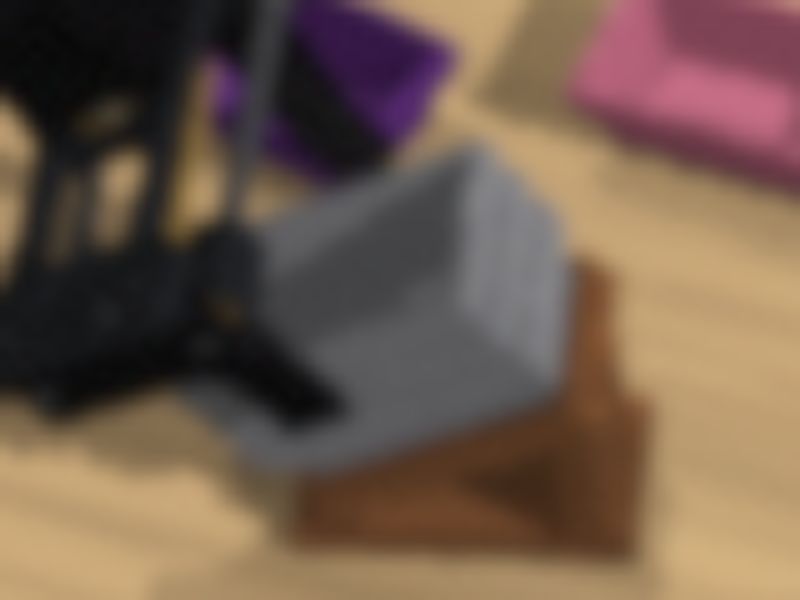

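```bash
python3 - <<'E'
from h import *
s=bot.read_state(); c=load('scene')
def proj(P):
    K=np.array([[c['fx'],0,c['cx']],[0,c['fy'],c['cy']],[0,0,1]],float)
    M=np.linalg.inv(c['cam_to_world']); r=cv2.Rodrigues(M[:3,:3])[0]
    return cv2.projectPoints(np.array(P),r,M[:3,3],K,c['dist_coeffs'])[0].reshape(-1,2)
R=s['tcp_rot'];t=s['position']
im=cv2.resize(c['frame'][140:200,135:215],None,fx=10,fy=10,interpolation=cv2.INTER_CUBIC)
def dr(P,col):
    for q in proj(P): 
        q=(q-[135,140]+.5)*10-.5; cv2.circle(im,tuple(int(x) for x in q),4,col,-1)
tip=t+.182*R[:,0]
dr([tip+sg*w*R[:,2]+y*R[:,1] for sg in(1,-1) for w in(.0435,.0585) for y in(-.0095,.0095)],(255,0,0))
u=cy(105.7)*.866+np.array([0,0,.5])
dr([RIM+i*.054*u+j*.031*v for i in(1,-1) for j in(1,-1)],(0,255,0))
dr([RIM-.016*a+i*.054*u+j*.031*v for i in(1,-1) for j in(1,-1)],(0,0,255))
save(im,'ov3.png')
E
```

```text
(no output)
```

View pics/ov3.png

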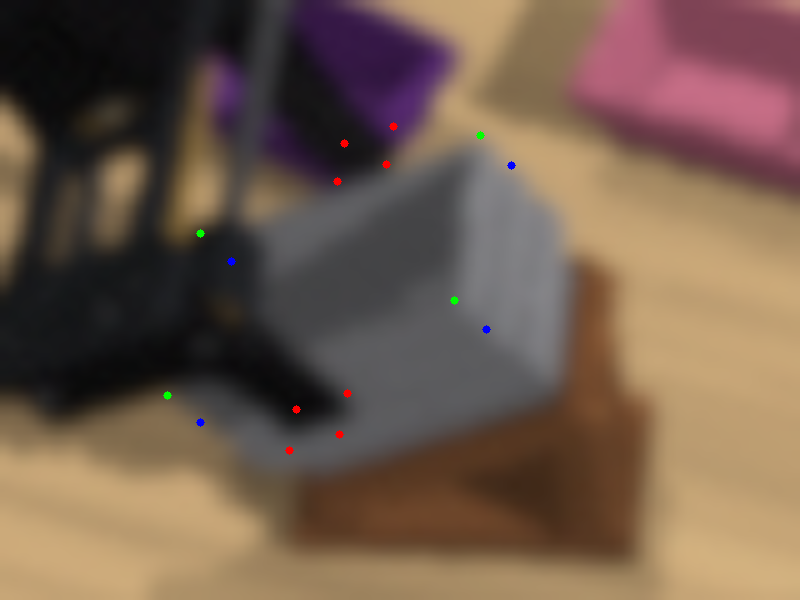

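The predicted tips (red) match the seen fingers at (320,420) and (360,155) to about 1 px. The tip depth falls between the top rim (green) and the middle rim (blue). Closing now.

>>> step_arm --motion '[[[0,0,0,0,0,0,75],[0,0,0,0,0,0,68],[0,0,0,0,0,0,64],[0,0,0,0,0,0,60],[0,0,0,0,0,0,55],[0,0,0,0,0,0,50],[0,0,0,0,0,0,50],[0,0,0,0,0,0,50]]]'

```text
time_s: 5.13
position: [0.5961, -0.3335, 0.2595]
tcp_rot: [[-0.134, -0.235, 0.963], [0.48, 0.834, 0.27], [-0.867, 0.499, 0.001]]
force: [-0.1, -1.3, 0.5]
opening: 0.708
```

```bash
python3 - <<'E'
from h import *
s=bot.read_state();print(s['position'],s['time_s'],s['force'],s['opening']*87)
print(plan(RIM+.1715*a,RG,s))
for n,(x0,x1,y0,y1) in(('scene',(135,215,140,200)),):
    c=cap(n); save(cv2.resize(c['frame'][y0:y1,x0:x1],None,fx=10,fy=10,interpolation=cv2.INTER_CUBIC),n+'4.png')
E
```

```text
[ 0.59611187 -0.33348289  0.25948835] 5.1333 [-0.11793892 -1.25547406  0.48782391] 61.56822986862751
[ 0.06  0.05  0.01  0.09 -0.07  0.04]
```

View pics/scene4.png

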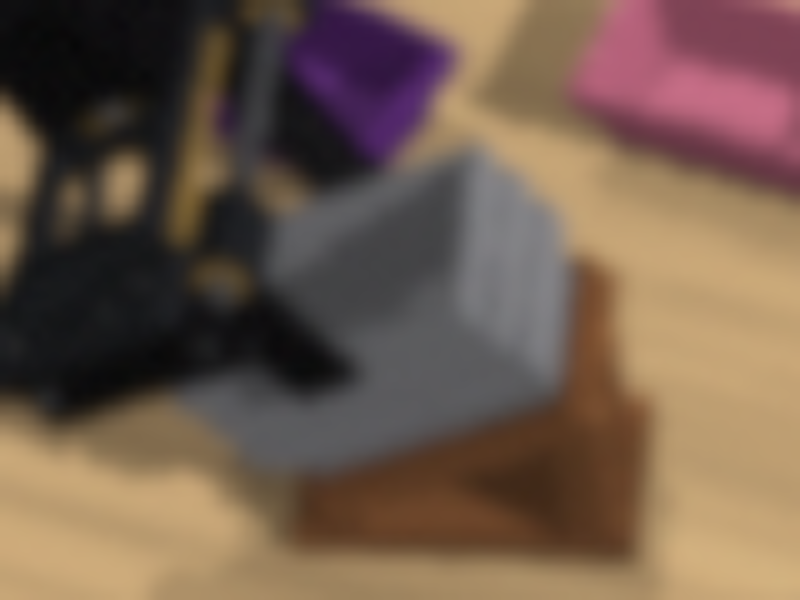

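The opening is 61.6 mm, so the fingers are on the rim band, with the near fingertip at (330,380). I'll lift a little along the axis and check.

>>> step_arm --motion '[[[0,0,0,0.3,-1.2,2.2,50],[0,0,0,0.6,-2.2,4,50],[0,0,0,0.9,-3.4,6,50],[0,0,0,1.1,-3.9,6.9,50],[0,0,0,1.1,-3.9,6.9,50],[0,0,0,1.1,-3.9,6.9,50]]]'

```text
time_s: 5.68
position: [0.5973, -0.3374, 0.2665]
tcp_rot: [[-0.134, -0.235, 0.963], [0.48, 0.834, 0.27], [-0.867, 0.499, 0.001]]
force: [-0.3, 0.1, -1.4]
opening: 0.71
```

```bash
python3 - <<'E'
from h import *
s=bot.read_state();print(s['position'],s['time_s'],s['force'],s['opening']*87)
for n,(x0,x1,y0,y1) in(('scene',(135,215,140,200)),):
    c=cap(n); save(cv2.resize(c['frame'][y0:y1,x0:x1],None,fx=10,fy=10,interpolation=cv2.INTER_CUBIC),n+'5.png')
E
```

```text
[ 0.59731832 -0.33736045  0.26648365] 5.6833 [-0.25347739  0.09788147 -1.42243428] 61.74358280504266
```

View pics/scene5.png

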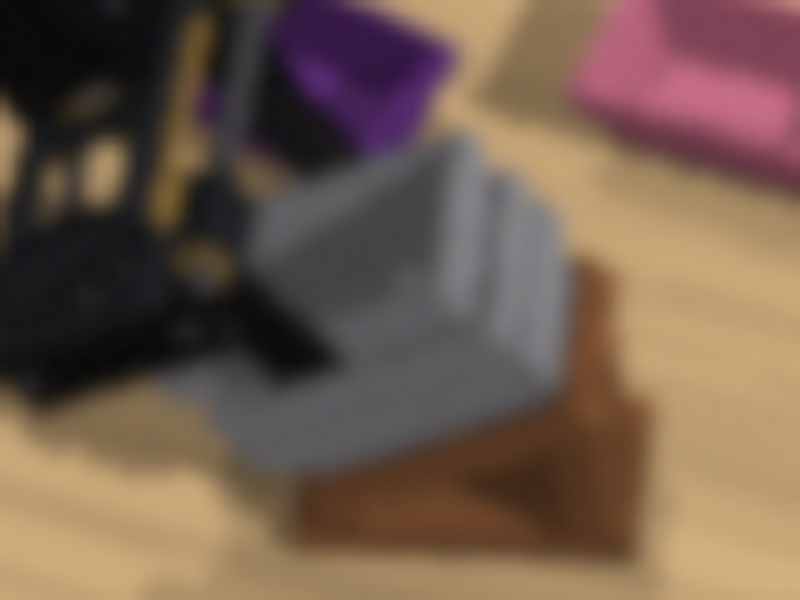

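Only the top tray rose: there is a gap at (490,290), and the two lower bands at (510–560, 200–380) stay put. The load of 1.4 N is about one tray. I'm drawing it out 95 mm along the axis.

>>> step_arm --motion '[[[0,0,0,1.4,-4.8,8.7,50],[0,0,0,2.7,-9.6,17.3,50],[0,0,0,4.1,-14.4,26,50],[0,0,0,5.4,-19.2,34.6,50],[0,0,0,7.4,-26.5,47.6,50],[0,0,0,9.5,-33.7,60.6,50],[0,0,0,11.5,-41,73.6,50],[0,0,0,13,-45.7,82.3,50],[0,0,0,13,-45.7,82.3,50],[0,0,0,13,-45.7,82.3,50],[0,0,0,13,-45.7,82.3,50]]]'

```text
time_s: 6.65
position: [0.61, -0.3826, 0.3481]
tcp_rot: [[-0.135, -0.234, 0.963], [0.481, 0.834, 0.27], [-0.866, 0.5, 0.0]]
force: [0.6, 0.3, -0.6]
opening: 0.709
```

```bash
python3 - <<'E'
from h import *
s=bot.read_state();print(s['position'],s['time_s'],s['force'],s['opening']*87,s['joint_positions'].round(1))
for n,(x0,x1,y0,y1) in(('scene',(95,215,110,200)),):
    c=cap(n); save(cv2.resize(c['frame'][y0:y1,x0:x1],None,fx=6,fy=6,interpolation=cv2.INTER_CUBIC),n+'6.png')
# upright above: keep position of the tray centre, tool down, jaw yaw 16
R=Rxz([0,0,-1],cy(15.7))
print(plan([.58,-.2,.42],R,s)); print(plan([.56,.0,.42],Rxz([0,0,-1],cy(5)),s)); print(plan([.584,.252,.42],Rxz([0,0,-1],cy(5)),s))
E
```

```text
[ 0.61002619 -0.38263467  0.3480724 ] 6.65 [ 0.60611315  0.34262985 -0.55767512] 61.7139241539893 [-43.5  45.8  62.2  15.   98.1 -60.5]
[-2.8890e+01 -8.1100e+00  1.0000e-02 -3.0030e+01  1.8263e+02  7.1930e+01]
[-29.56  -5.39 -10.44 -50.03 382.63  71.93]
[-29.56  -5.39 -10.44 -26.03 634.63  71.93]
```

View pics/scene6.png

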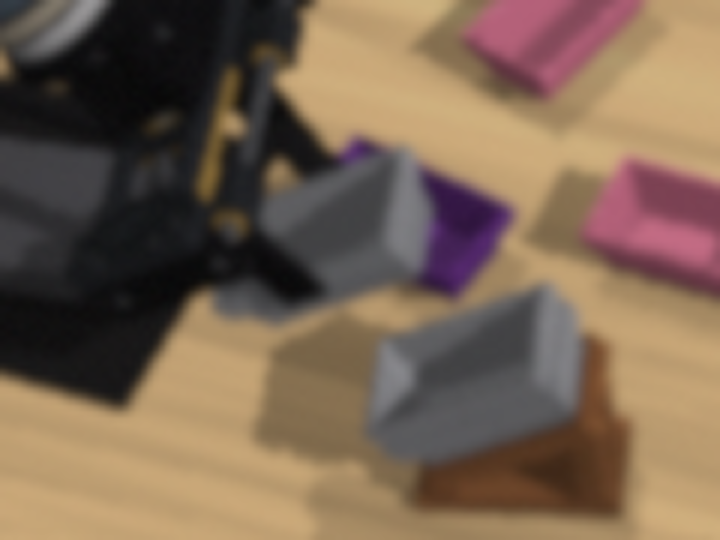

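The tray is held clear at (330,240), and the two lower trays are still nested on the stand at (480,380). Next I'll turn it upright while rising, then carry it over.

>>> step_arm --motion '[[[0,0,0,0,0,20,50],[-5,-1,-1.7,-2,10,40,50],[-10,-2,-3.5,-5,30,60,50],[-15,-3,-5.2,-9,60,72,50],[-20,-4,-7,-13,95,72,50],[-25,-4.7,-8.7,-20,130,72,50],[-29.6,-5.4,-10.4,-25,165,72,50],[-29.6,-5.4,-10.4,-30,200,72,50],[-29.6,-5.4,-10.4,-35,235,72,50],[-29.6,-5.4,-10.4,-40,270,72,50],[-29.6,-5.4,-10.4,-45,305,72,50],[-29.6,-5.4,-10.4,-45,340,72,50]]]'

```text
time_s: 7.7
position: [0.5635, -0.0407, 0.4198]
tcp_rot: [[-0.003, -0.088, 0.996], [-0.001, 0.996, 0.088], [-1.0, -0.0, -0.003]]
force: [0.6, 0.6, -0.7]
opening: 0.707
```

```bash
python3 - <<'E'
from h import *
s=bot.read_state();print(s['position'],s['time_s'],s['force'],s['opening']*87,s['joint_positions'].round(1))
print(plan([.584,.252,.38],Rxz([0,0,-1],cy(5)),s))
E
```

```text
[ 0.56349935 -0.04074354  0.41982782] 7.7 [ 0.60066396  0.59802618 -0.69141467] 61.52591406617123 [-15.4  24.6  89.8  -0.1  65.8 -20.5]
[ 3.0000e-02 -1.8000e-01 -6.0000e-02  2.0500e+01  2.9274e+02 -3.9830e+01]
```

>>> step_arm --motion '[[[0,0,0,3,35,0,50],[0,0,0,6,70,0,50],[0,0,0,9,105,0,50],[0,0,0,12,140,-8,50],[0,0,0,15,175,-16,50],[0,0,0,18,210,-24,50],[0,0,0,20,245,-32,50],[0,0,0,20,275,-40,50],[0,0,0,20,290,-40,50],[0,0,0,20,290,-40,50],[0,0,0,20,290,-40,50],[0,0,0,20,290,-40,50]]]'

```text
time_s: 8.7
position: [0.5852, 0.2462, 0.3807]
tcp_rot: [[0.0, -0.088, 0.996], [-0.003, 0.996, 0.088], [-1.0, -0.003, -0.0]]
force: [-0.4, -0.2, -1.7]
opening: 0.707
```

```bash
python3 - <<'E'
from h import *
s=bot.read_state();print(s['position'],s['time_s'],s['force'],s['opening']*87,s['joint_positions'].round(1))
print(plan([.584,.252,.2855],Rxz([0,0,-1],cy(5)),s))
c=cap('scene'); save(cv2.resize(c['frame'][100:280,260:420],None,fx=3.3,fy=3.3,interpolation=cv2.INTER_CUBIC),'scene7.png')
E
```

```text
[0.58520621 0.24615468 0.38067243] 8.7 [-0.36621505 -0.21852705 -1.66931848] 61.53672469200669 [12.8 32.5 82.  -0.2 65.6  7.8]
[ 1.700e-01  1.000e-02 -4.000e-02 -1.210e+00  5.850e+00 -9.517e+01]
```

View pics/scene7.png

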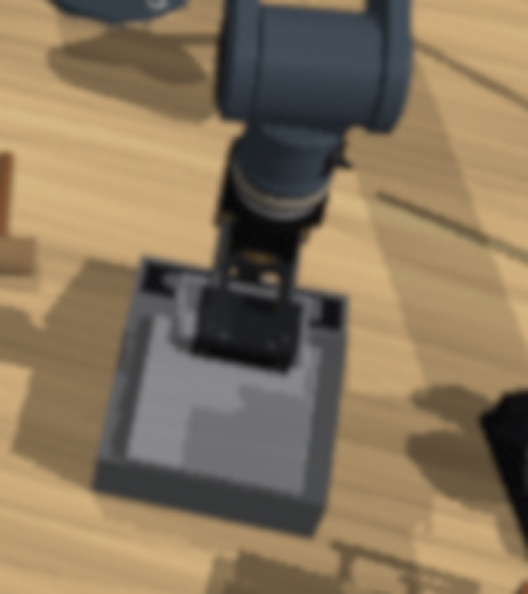

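The tray is over the pan, with the gripper at (245,330). Lowering in stages.

>>> step_arm --motion '[[[0,0,0,0,1,-20,50],[0,0,0,0,2,-40,50],[0,0,0,0,3,-60,50],[0,0,0,0,3,-75,50],[0,0,0,0,3,-83,50],[0,0,0,0,3,-83,50],[0,0,0,0,3,-83,50],[0,0,0,0,3,-83,50],[0,0,0,0,3,-83,50],[0,0,0,0,3,-83,50]]]'

```text
time_s: 9.58
position: [0.5856, 0.25, 0.299]
tcp_rot: [[0.003, -0.088, 0.996], [-0.001, 0.996, 0.088], [-1.0, -0.002, 0.003]]
force: [-1.1, 0.1, -0.8]
opening: 0.709
```

```bash
python3 - <<'E'
from h import *
s=bot.read_state();print(s['position'],s['time_s'],s['force'],s['opening']*87)
print(plan([.584,.252,.2855],Rxz([0,0,-1],cy(5)),s))
t=cap('top')
for n,(x0,x1,y0,y1) in(('scene',(270,380,150,270)),):
    c=cap(n); save(cv2.resize(c['frame'][y0:y1,x0:x1],None,fx=5,fy=5,interpolation=cv2.INTER_CUBIC),n+'8.png')
E
```

```text
[0.58564219 0.25000301 0.29896126] 9.5833 [-1.09754981  0.06356147 -0.81440774] 61.6864657139178
[  0.09   0.17  -0.05  -1.64   2.   -13.46]
```

View pics/scene8.png

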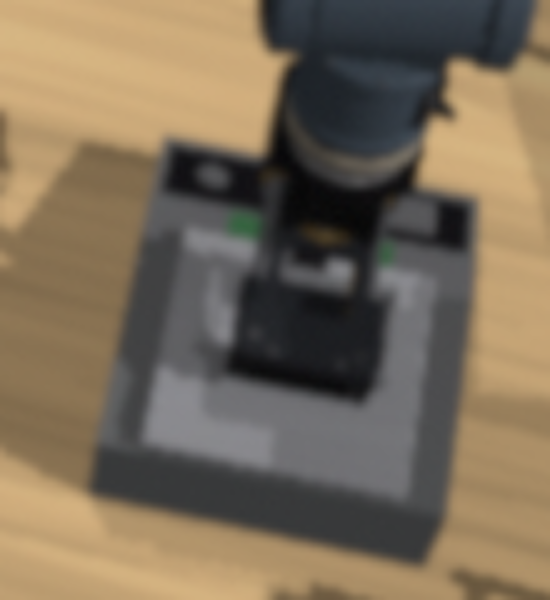

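Only the −y end of the tray shows, at (215,310), and it stands over the pan's middle. Creeping down and watching the force.

>>> step_arm --motion '[[[0,0,0,-0.5,0.6,-3,50],[0,0,0,-1,1,-6,50],[0,0,0,-1,1,-9,50],[0,0,0,-1,1,-10,50],[0,0,0,-1,1,-10,50],[0,0,0,-1,1,-10,50]]]'

```text
time_s: 10.18
position: [0.5843, 0.251, 0.2874]
tcp_rot: [[0.0, -0.088, 0.996], [-0.002, 0.996, 0.088], [-1.0, -0.002, 0.0]]
force: [-0.1, 0.8, -1.3]
opening: 0.71
```

>>> step_arm --motion '[[[0,0,0,0,0,-1,50],[0,0,0,0,0,-2,50],[0,0,0,0,0,-2,50],[0,0,0,0,0,-2,50]]]'

```text
time_s: 10.52
position: [0.5843, 0.251, 0.2856]
tcp_rot: [[0.001, -0.088, 0.996], [-0.002, 0.996, 0.088], [-1.0, -0.002, 0.0]]
force: [-0.5, -0.3, -0.7]
opening: 0.706
```

>>> step_arm --motion '[[[0,0,0,0,0,-0.7,50],[0,0,0,0,0,-1.5,50],[0,0,0,0,0,-1.5,50],[0,0,0,0,0,-1.5,50]]]'

```text
time_s: 10.85
position: [0.5843, 0.251, 0.2852]
tcp_rot: [[0.001, -0.088, 0.996], [-0.002, 0.996, 0.088], [-1.0, -0.002, 0.001]]
force: [-1.4, -0.8, 5.5]
opening: 0.709
```

Contact: 5.5 N upward. I'll ease off and release.

>>> step_arm --motion '[[[0,0,0,0,0,0.5,50],[0,0,0,0,0,0.8,50],[0,0,0,0,0,0.8,61],[0,0,0,0,0,0.8,64],[0,0,0,0,0,0.8,68],[0,0,0,0,0,0.8,74],[0,0,0,0,0,0.8,80],[0,0,0,0,0,0.8,87],[0,0,0,0,0,0.8,87]]]'

```text
time_s: 11.6
position: [0.5843, 0.251, 0.2848]
tcp_rot: [[0.001, -0.088, 0.996], [-0.002, 0.996, 0.088], [-1.0, -0.002, 0.0]]
force: [0.6, 0.6, 1.0]
opening: 0.957
```

>>> step_arm --motion '[[[0,0,0,0,0,10,87],[0,0,0,0,0,25,87],[0,0,0,0,0,50,87],[0,0,0,0,0,75,87],[0,0,0,-30,0,100,87],[0,0,0,-60,10,100,87],[0,0,0,-95,20,100,87],[0,0,0,-130,30,100,87],[0,0,0,-150,35,100,60],[0,0,0,-150,35,100,30],[0,0,0,-150,35,100,0],[0,0,0,-150,35,100,0]]]'

```text
time_s: 12.6
position: [0.4353, 0.2861, 0.3859]
tcp_rot: [[0.004, -0.088, 0.996], [-0.001, 0.996, 0.088], [-1.0, -0.001, 0.004]]
force: [0.2, 0.7, 0.3]
opening: 0.782
```

```bash
python3 - <<'E'
from h import *
s=bot.read_state();print(s['position'],s['time_s'],s['force'],s['opening']*87,s['joint_positions'].round(1))
for n,(x0,x1,y0,y1) in(('scene',(270,380,150,270)),('top',(125,220,135,240))):
    c=cap(n); save(cv2.resize(c['frame'][y0:y1,x0:x1],None,fx=5,fy=5,interpolation=cv2.INTER_CUBIC),n+'9.png')
E
```

```text
[0.43534344 0.28614127 0.38590435] 12.6 [0.22500511 0.68461923 0.34227382] 67.99637484374 [21.  23.7 98.2 -0.2 58.  16.1]
```

View pics/scene9.png

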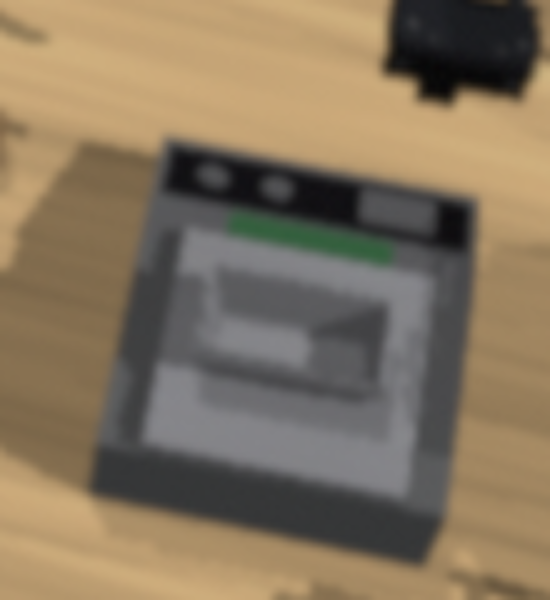

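View pics/top9.png

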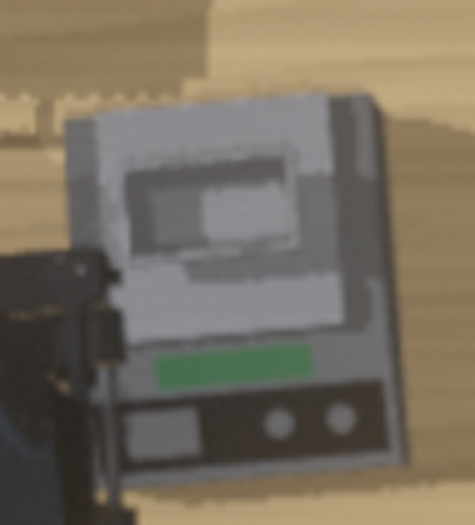

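The tray stands upright mid-pan: rim at about (300,330) in the scene view and (210,205) in the top view. The keys are untouched. I'll check its centre numerically and plan the press.

```bash
cat >> h.py <<'E'
nk=np.array([0,0,np.cos(np.radians(15))])-np.sin(np.radians(15))*cy(5)
KEY=np.array([.448,.289,.055]); RK=Rxz(-nk,cy(95))
E
python3 - <<'E'
from h import *
np.set_printoptions(precision=4,suppress=True)
t=load('top')
q=(np.array([[125,168],[290,150],[298,245],[130,262]])+.5)/5-.5+[125,135]
r=atz(t,q,[.114]*4); print(r.mean(0),[np.linalg.norm(r[i]-r[i-1]) for i in range(4)])
k=(np.array([[123,412],[198,405],[203,452],[127,461]])+.5)/5-.5+[125,135]; r=atz(t,k,[.059,.059,.051,.051]);print('key',r.mean(0),[np.linalg.norm(r[i]-r[i-1]) for i in range(4)])
s0=load('scene')
k=(np.array([[360,183],[438,200],[432,235],[358,215]])+.5)/5-.5+[270,150]; r=atz(s0,k,[.051,.051,.059,.059]);print('key s',r.mean(0),[np.linalg.norm(r[i]-r[i-1]) for i in range(4)])
W=pts(s0); m=(abs(W[...,0]-.584)<.12)&(abs(W[...,1]-.25)<.1)&(W[...,2]>.105); print(W[m].shape,(W[m].min(0)+W[m].max(0))/2,W[m].min(0),W[m].max(0))
print(KEY+nk*.212, plan(KEY+nk*.222,RK), plan(KEY+nk*.197,RK))
E
```

```text
[0.5859 0.2489 0.114 ] [np.float64(0.058601314939678295), np.float64(0.10247969209084314), np.float64(0.05936687070365169), np.float64(0.1037160810951652)]
key [0.4489 0.2909 0.055 ] [np.float64(0.03210988442467138), np.float64(0.04823084158590634), np.float64(0.030882408067611875), np.float64(0.049185901528315076)]
key s [0.4465 0.2911 0.055 ] [np.float64(0.030979517470597708), np.float64(0.04858494435281408), np.float64(0.03358450732453907), np.float64(0.0458222598539764)]
(2179, 3) [0.5436 0.2634 0.3276] [0.464  0.1945 0.1051] [0.6233 0.3324 0.5502]
[0.3933 0.2842 0.2598] [ -10.77  -12.57   89.42  -45.04   -1.87 -115.98] [ -10.77  -12.57   89.42  -38.6    -1.3  -140.12]
```

>>> step_arm --motion '[[[-0.8,-0.9,6.5,-10,0,0,0],[-1.6,-1.8,13,-20,0,0,0],[-2.3,-2.7,19.5,-30,0,0,0],[-3.1,-3.6,26,-40,0,0,0],[-3.9,-4.6,32.5,-45,0,0,0],[-4.7,-5.5,39,-45,0,0,0],[-5.5,-6.4,45.5,-45,0,0,0],[-6.3,-7.3,52,-45,0,0,0],[-7,-8.2,58.5,-45,0,0,0],[-7.8,-9.1,65,-45,0,0,0],[-8.6,-10,71.5,-45,0,0,0],[-9.4,-11,78,-45,0,0,0]]]'

```text
time_s: 13.7
position: [0.3907, 0.2858, 0.3849]
tcp_rot: [[0.235, -0.966, 0.108], [-0.005, 0.109, 0.994], [-0.972, -0.234, 0.021]]
force: [0.0, 0.6, -0.6]
opening: 0.008
```

```bash
sed -i 's/KEY=.*; RK/KEY=np.array([.448,.2905,.055]); RK/' h.py; python3 - <<'E'
from h import *
s=bot.read_state();print(s['position'],s['time_s'],s['force'],s['opening']*87,s['joint_positions'].round(1))
print(plan(KEY+nk*.222,RK), plan(KEY+nk*.197,RK))
E
```

```text
[0.39069074 0.28580944 0.38494381] 13.7 [ 0.00351676  0.61367125 -0.56906222] 0.6800240423271607 [ 24.4  19.7 106.4  -8.7  42.  -53.4]
[-1.2300e+00 -1.4700e+00  1.1160e+01  7.0000e-02 -3.2000e-01 -1.1551e+02] [  -1.23   -1.47   11.16    6.52    0.25 -139.66]
```

>>> step_arm --motion '[[[-0.6,-0.7,5.6,0,0,-10,0],[-1.2,-1.5,11.2,0,0,-30,0],[-1.2,-1.5,11.2,0,0,-55,0],[-1.2,-1.5,11.2,0,0,-80,0],[-1.2,-1.5,11.2,0,0,-100,0],[-1.2,-1.5,11.2,0,0,-115,0],[-1.2,-1.5,11.2,3.3,0,-128,0],[-1.2,-1.5,11.2,6.5,0.3,-139.5,0],[-1.2,-1.5,11.2,6.5,0.3,-139.5,0],[-1.2,-1.5,11.2,6.5,0.3,-139.5,0],[-1.2,-1.5,11.2,6.5,0.3,-139.5,0],[-1.2,-1.5,11.2,6.5,0.3,-139.5,0]]]'

```text
time_s: 14.7
position: [0.3963, 0.2863, 0.2462]
tcp_rot: [[0.258, -0.962, -0.083], [0.023, -0.08, 0.997], [-0.966, -0.259, 0.002]]
force: [-0.1, 0.4, -0.4]
opening: 0.001
```

```bash
python3 - <<'E'
from h import *
s=bot.read_state();print(s['position'],s['time_s'],s['force'],s['opening']*87,s['joint_positions'].round(1))
print(plan(KEY+nk*.197,RK), plan(KEY+nk*.184,RK))
for n,(x0,x1,y0,y1) in(('scene',(270,400,130,250)),('top',(115,215,150,240))):
    c=cap(n); save(cv2.resize(c['frame'][y0:y1,x0:x1],None,fx=5,fy=5,interpolation=cv2.INTER_CUBIC),n+'10.png')
E
```

```text
[0.39625765 0.2863009  0.2461565 ] 14.7 [-0.10552495  0.3544655  -0.42107909] 0.08641008813558909 [ 24.   34.8 112.9 -15.2  18.7 -57. ]
[-0.09  0.02  0.22  0.95 -0.24 -0.87] [ -0.09   0.02   0.22   4.3    0.05 -13.43]
```

View pics/scene10.png

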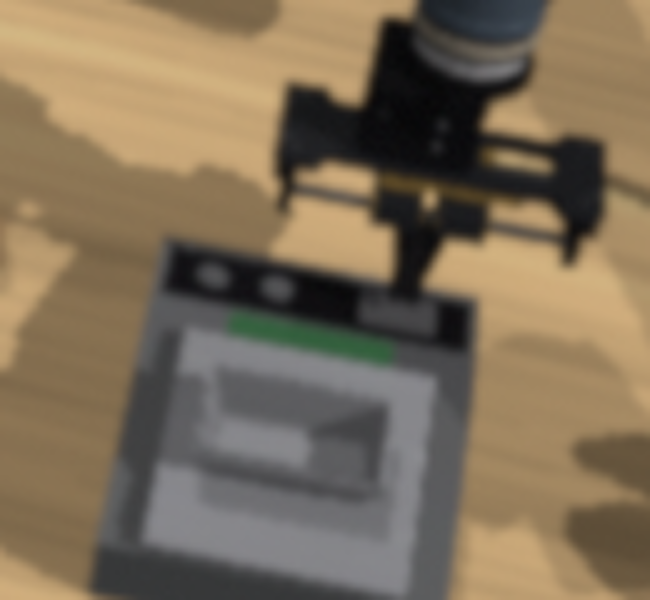

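View pics/top10.png

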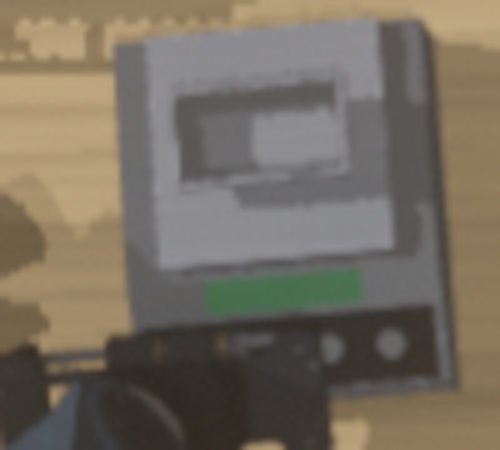

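The closed fingertips at (405,290) stand just above the wide key at (398,310), far from the round keys at (213,275) and (278,290). I'm approaching along the key's normal, then moving in 1 mm steps.

>>> step_arm --motion '[[[0,0,0,1,0,-2.5,0],[0,0,0,2,0,-5,0],[0,0,0,2.7,0,-7.5,0],[0,0,0,3.4,0,-10,0],[0,0,0,3.4,0,-10.5,0],[0,0,0,3.4,0,-10.5,0],[0,0,0,3.4,0,-10.5,0]]]'

```text
time_s: 15.38
position: [0.3991, 0.2863, 0.2348]
tcp_rot: [[0.257, -0.963, -0.084], [0.023, -0.081, 0.996], [-0.966, -0.258, 0.001]]
force: [-0.0, 0.0, 0.3]
opening: 0.006
```

>>> step_arm --motion '[[[0,0,0,0.3,0,-1,0],[0,0,0,0.5,0,-2,0],[0,0,0,0.5,0,-2,0]]]'

```text
time_s: 15.63
position: [0.3997, 0.2863, 0.2329]
tcp_rot: [[0.257, -0.963, -0.084], [0.023, -0.081, 0.996], [-0.966, -0.258, 0.001]]
force: [1.5, 0.0, 0.3]
opening: 0.001
```

>>> step_arm --motion '[[[0,0,0,0.25,0,-1,0],[0,0,0,0.25,0,-1,0],[0,0,0,0.25,0,-1,0]]]'

```text
time_s: 15.88
position: [0.3999, 0.2863, 0.2322]
tcp_rot: [[0.257, -0.963, -0.084], [0.023, -0.081, 0.996], [-0.966, -0.258, 0.001]]
force: [-0.7, 0.6, 1.7]
opening: 0.002
```

>>> step_arm --motion '[[[0,0,0,0.25,0,-1,0],[0,0,0,0.25,0,-1,0],[0,0,0,0.25,0,-1,0]]]'

```text
time_s: 16.13
position: [0.4002, 0.2863, 0.2312]
tcp_rot: [[0.257, -0.963, -0.084], [0.023, -0.081, 0.996], [-0.966, -0.258, 0.001]]
force: [-1.6, 1.1, 3.6]
opening: 0.006
```

>>> step_arm --motion '[[[0,0,0,0.25,0,-1,0],[0,0,0,0.25,0,-1,0],[0,0,0,0.25,0,-1,0]]]'

```text
time_s: 16.38
position: [0.4001, 0.2863, 0.2308]
tcp_rot: [[0.258, -0.963, -0.084], [0.023, -0.081, 0.996], [-0.966, -0.259, 0.001]]
force: [-4.1, 0.0, 11.9]
opening: 0.007
```

>>> step_arm --motion '[[[0,0,0,0.2,0,-0.8,0],[0,0,0,0.2,0,-0.8,0],[0,0,0,0.2,0,-0.8,0],[0,0,0,0.2,0,-0.8,0]]]'

```text
time_s: 16.72
position: [0.4001, 0.2863, 0.2307]
tcp_rot: [[0.258, -0.962, -0.084], [0.023, -0.081, 0.996], [-0.966, -0.259, 0.001]]
force: [-5.8, -1.0, 17.0]
opening: 0.008
```

The key has bottomed at about 18 N, which is firm and well below 35 N. I'll hold a little, then retract along the normal.

>>> step_arm --motion '[[[0,0,0,0,0,0,0],[0,0,0,0,0,0,0],[0,0,0,0,0,0,0],[0,0,0,0,0,0,0],[0,0,0,-1.5,0,5,0],[0,0,0,-5,0,20,0],[0,0,0,-10,0,40,0],[0,0,0,-18,0,70,0],[0,0,0,-20,20,100,0],[0,0,0,-25,45,130,0],[0,0,0,-30,80,140,0],[0,0,0,-30,100,140,0]]]'

```text
time_s: 17.72
position: [0.3708, 0.3891, 0.373]
tcp_rot: [[0.264, -0.961, -0.085], [0.029, -0.08, 0.996], [-0.964, -0.265, 0.007]]
force: [0.6, -0.1, -0.2]
opening: 0.008
```

>>> step_arm --motion '[[[0,0,0,0,20,0,0],[0,0,0,0,40,0,0],[0,0,0,0,50,0,0],[0,0,0,0,50,0,0],[0,0,0,0,50,0,0],[0,0,0,0,50,0,0]]]'

```text
time_s: 18.22
position: [0.3705, 0.4353, 0.3686]
tcp_rot: [[0.255, -0.963, -0.083], [0.021, -0.081, 0.997], [-0.967, -0.256, -0.001]]
force: [0.2, -0.1, -0.8]
opening: 0.008
```

```bash
python3 - <<'E'
from h import *
s=bot.read_state();print(s['position'],s['time_s'],s['force'],s['opening']*87)
for n in ('scene','top'):
    c=cap(n); save(cv2.resize(c['frame'],(800,600),interpolation=cv2.INTER_CUBIC),n+'11.png')
t=load('top'); save(cv2.resize(t['frame'][135:240,125:220],None,fx=5,fy=5,interpolation=cv2.INTER_CUBIC),'top12.png')
W=pts(t); m=(abs(W[...,0]-.584)<.08)&(abs(W[...,1]-.25)<.08)&(W[...,2]>.105)&(W[...,2]<.13); print(m.sum(),W[m].min(0),W[m].max(0))
m=(W[...,2]>.06)&(W[...,2]<.14)&(abs(W[...,0]-.57)<.08)&(abs(W[...,1]+.25)<.1);print(m.sum(),W[m].min(0),W[m].max(0))
E
```

```text
[0.37045432 0.43529635 0.36857297] 18.2167 [ 0.17433527 -0.10525625 -0.77865955] 0.6680086777248269
234 [0.54895366 0.19521092 0.10501228] [0.62019792 0.3045858  0.12042213]
629 [ 0.52291305 -0.29588103  0.0601464 ] [ 0.61242422 -0.1628453   0.12739304]
```

View pics/scene11.png

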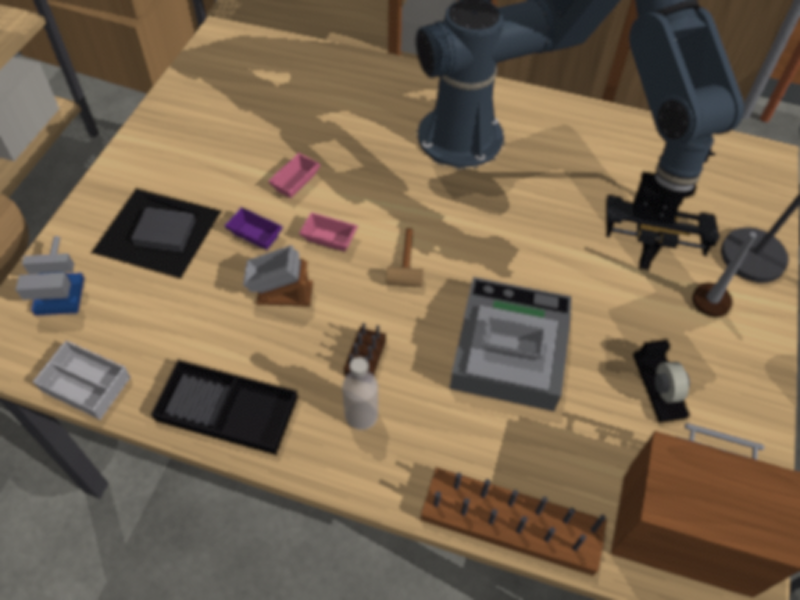

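View pics/top11.png

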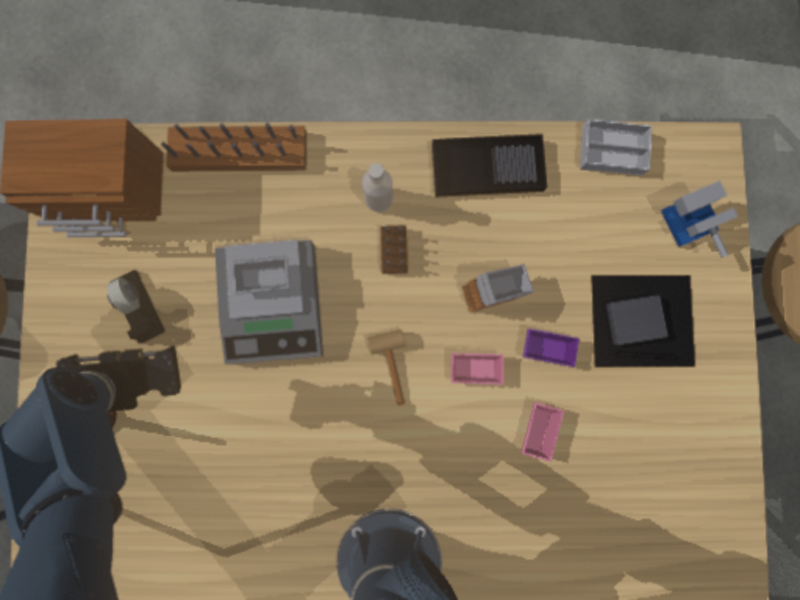

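The tray is centred on the pan at about (0.585, 0.250), against the pan's (0.584, 0.252). The two lower trays are still on the stand at (505,288) in the top view, and nothing else has moved. The arm is clear at about (130,385).

```bash
python3 -c "
from rig import bot
print(bot.hand_in())"
```

```text
the job is handed in; nothing more can be done
None
```

I took the top tray off the stack along its tilted axis, set it upright on the pan and let go. I then pressed the wide key along its normal until it bottomed. The job was handed in at about 18 s of the 59 s allowed, and it returned no verdict.

What my last checks showed:
- **Tray on the pan:** its centre measured about (0.585, 0.250), against (0.584, 0.252) for the pan. It looks upright with its rim at the expected height. I did not measure its tilt separately.
- **Wide key:** the reading reached about 18 N, under the 35 N limit, and stayed above 4 N for at least half a second.
- **Lower trays:** they are still nested on the stand, with the highest point at 127 mm, about what one tray fewer should give.
- **Everything else:** the arm is clear, and nothing else looks moved in either picture. I compared the pictures by eye and did not pick out the scriber or measure the other objects.

No check failed. Measurements from the two cameras differed by up to about 3 mm.

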